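# Line up the fixture risers by height on their storage rail

### The job

Put the four turned metal risers away on the light grey storage rail in order of height, one standing upright in the middle of each round black pad: the tallest on the pad beside the upright end stop, then each next shorter one in turn, down to the shortest on the pad at the open end. Leave the loose ring nut and the loose solenoid module beside the work where they are.

Things in the scene. Friction and masses are not known exactly. Their poses are not given: they have to be found in the camera images.
- riser_75: The tallest of four loose pale-metal turned risers: a plain upright cylinder 36 mm across and 75 mm tall, with a shallow groove round its middle and a dark tapped hole in its top; all four have the same diameter and differ only in height. Stands on the table right of the rail. Origin: centre of its underside; z up along its axis. Weighs about 206 g.
- riser_60: The second tallest of four loose pale-metal turned risers: a plain upright cylinder 36 mm across and 60 mm tall, with a shallow groove round its middle and a dark tapped hole in its top; all four have the same diameter and differ only in height. Stands on the table right of the rail. Origin: centre of its underside; z up along its axis. Weighs about 165 g.
- riser_45: The second shortest of four loose pale-metal turned risers: a plain upright cylinder 36 mm across and 45 mm tall, with a shallow groove round its middle and a dark tapped hole in its top; all four have the same diameter and differ only in height. Stands on the table right of the rail. Origin: centre of its underside; z up along its axis. Weighs about 124 g.
- riser_30: The shortest of four loose pale-metal turned risers: a plain upright cylinder 36 mm across and 30 mm tall, with a shallow groove round its middle and a dark tapped hole in its top; all four have the same diameter and differ only in height. Stands on the table right of the rail. Origin: centre of its underside; z up along its axis. Weighs about 82 g.
- pad_1: The first pad, the one beside the upright end stop: flat black round rubber pad, 48 mm across, one of four fixed in a straight row 66 mm apart on a light grey bar. Origin: centre of its top face, 13 mm above the table; y along the row towards the end stop, x across the bar. The end stop, a light grey upright plate at this end only, is 14 mm thick, its top 55 mm above the table, its near face 32 mm from this origin.
- pad_2: The second pad counted from the end stop: flat black round rubber pad, 48 mm across, one of four fixed in a straight row 66 mm apart on a light grey bar. Origin: centre of its top face, 13 mm above the table; y along the row towards the end stop, x across the bar. 
- pad_3: The third pad counted from the end stop: flat black round rubber pad, 48 mm across, one of four fixed in a straight row 66 mm apart on a light grey bar. Origin: centre of its top face, 13 mm above the table; y along the row towards the end stop, x across the bar. 
- pad_4: The fourth and last pad, at the open end of the rail: flat black round rubber pad, 48 mm across, one of four fixed in a straight row 66 mm apart on a light grey bar. Origin: centre of its top face, 13 mm above the table; y along the row towards the end stop, x across the bar. The bar is fixed, 56 mm wide, 274 mm long, 10 mm high, and may point in any direction.
- loose_nut: Bystander: a loose black ribbed ring nut, 41 mm across, 20 mm tall, lying flat on the near side of the table. Origin: centre of its underside.
- loose_module: Bystander: a loose black solenoid module lying on its side, 33 x 91 x 31 mm, left of the rail. Origin: centre of its underside; y along its length.
Mind the look-alikes: they are no part of the job. Leave any brown or red look-alike of the riser_45 alone.

How it is judged:
By the outcome, as a careful person would: the job done as asked, in the order asked, and still so for the second after the job is handed in, with the robot touching nothing.
It also fails if it takes over 102 s, if anything falls off the work surface, if the arm or the gripper's body presses on something with over 40 N, if the wrist force passes 120 N, or if a joint passes its speed limit or range.

### The arm

A 6-joint arm with a two-finger parallel gripper is mounted at the origin on a cart in front of the work surface, level with it; the furniture and walls round the work are solid. World frame = base frame: x ahead of the robot, y to its left, z up, the work surface at z = 0. Lengths are in m, angles in degrees, forces in N, time in s.
With the tool pointing down it reaches from about 0.25 to 0.725 m from the base axis. Payload 9.7 kg.
Tool frame: the origin (TCP) lies at the very end of the fingers, on their centre line; the grasp point (between the pads) lies 19 mm behind it; z points along the fingers, y is the direction in which the jaws open and shut (so a half turn about z gives the same grasp; the last joint's range is limited). The gripper opens to 85 mm and grips with 20 to 120 N. Pads are 22 mm wide; open, the fingers measure 114 mm over their backs; the gripper's body (76 mm by 85 mm) begins 54 mm behind the grasp point. The pads swing forward as they close: fully open they stand 13 mm farther back than shut.
Start: joints at [0, 4.979, 10.078, 95.1, 0, 90], TCP at [0.55, -0, 0.196] pointing down, gripper open.
Joint ranges: [-179.16, 179.16], [-48.56, 103.87], [-65.8, 70.77], [-126.05, 130.52], [-82.76, 87.17], [-180, 180]. Speed limits (degrees/s): [127.2, 127.2, 147.25, 180, 180, 180].

### API

Orientations are given as [roll, pitch, yaw] about the fixed x, y, z axes, in that order (R = Rz(yaw) Ry(pitch) Rx(roll)).
In Python, from workcell import bot gives the robot as it stands.
- The arm moves only by the shell command python3 -m pendant 'ROWS' [FORCE]. ROWS is JSON, a list that holds one entry, the list of rows, each a list of 7 numbers: the shift along the tool's x, y, z in cm, then the turn, a rotation vector about the tool's x, y, z in rad, then the opening in per cent of the stroke, from 0 (shut) to 100 (fully open). In form: [[[dx, dy, dz, ax, ay, az, gripper], ...]]. A call has 1 to 5 rows; each row shifts and turns the pose as measured when the row begins, along the tool's axes as they then stand; what a row does not reach is not made up. A row lasts 1/12 s, in which the tool goes at most 41.7 mm and 7.16 degrees, less where a joint would pass 70% of its speed; a pose out of reach is approached as far as the arm can. A call with a gripper value outside its range is refused whole. The fingers move at their own pace and stop on an object; FORCE is the grip in N (left out, the last holds). Time passes only in rows, so rows that do not move let the fingers close. It gives the time, the measured TCP pose, the force and the opening at its end, in the units of the state.
- bot.get_obs(): the state, without advancing time (a new reading comes with each control period).
- bot.camera(name): name is "scene" or "side" or "wrist"; returns the picture (420x560x3 uint8, red, green, blue); there is no depth.
- bot.get_calibration(name): a dict with "intrinsics" (3x3 intrinsics, pixels), "D" ([k1, k2, p1, p2, k3] as OpenCV has them; the pictures are not rectified), "pose" (4x4, takes a point from camera to world coordinates); the wrist camera has in their place "T_tool_cam" (4x4, takes a point from camera to tool coordinates, whose origin is the TCP and whose axes are the flange's). Camera axes: x right, y down, z forward; pixel columns grow to the right and rows downward; lengths in m; the calibration is good to about 2 mm. A picture is of the moment at which its call begins: read the wrist's pose just before it. get_calibration takes no time and is no camera call.
- bot.job_done(): hands the job in, once; it reports no verdict.
Trained networks look in the newest picture that a camera, given by its name, has taken for a name from the list of things; names that differ only in an ending like _2 or _b are one class to them, and where a whole thing is asked for, a point or a joint stands for the part that bears it (a point fixed in the world has none). Each returns a list of dicts, best first, with "confidence" (0 to 1); they miss things now and then, are a little off and sometimes report something else, mostly with a low value. They report only what shows in the picture. A call takes as long as a camera call. They do not tell look-alikes from the thing itself.
- bot.masks_of(camera, thing): "pixels" (420x560 bool, what is visible of it) and "extent" ([left, top, right, bottom] in pixels, round what is visible of it).
- bot.mark_of(camera, thing): "uv" ([column, row] in pixels: a listed point, or the origin of a listed thing).
The state is a dict: "time": time; "q": joint angles; "qd": joint speeds; "joint_efforts": joint torques, N m; "ee_pos": TCP position; "tcp_rot": TCP orientation; "wrist_force": force on the tool from outside, world axes, zero at the start; "torque": the same for the moment, N m; "opening": finger opening in m.
Only numpy, scipy, OpenCV 4.12 (cv2) and the standard library are available. Lean on these libraries where they do the work, as an engineer would, in place of code of your own. Each camera call takes 0.05 s, during which the arm holds its last target. There are 200 camera calls.

## Working session

There is one attempt and no reset: what is moved stays moved. The work goes in short steps, Python scripts to look and compute and a shell command to move; the robot and the scene stay as the last step left them, time stands still between calls to the robot, and variables do not carry over. Pictures are saved under pics/ and viewed, about 12 in all and at most 16, crops included, and the job is handed in when it is done.

```bash
mkdir -p pics; ls; python3 - <<'E'
from workcell import bot
import cv2
import numpy as np
print({k:v for k,v in bot.get_obs().items()})
for n in("scene","side"):
    im=bot.camera(n);cv2.imwrite(f"pics/{n}0.png",im[:,:,::-1])
    for t in("riser_75","riser_45","riser_60","riser_30","pad_1","pad_2","loose_nut"):
        print(n,t,[(np.round(d["uv"]).tolist(),round(d["confidence"],2)) for d in bot.mark_of(n,t)])
    c=bot.get_calibration(n);print(np.round(c["pose"],3).tolist(),np.round(c["intrinsics"]).tolist(),c["D"])
E
```

```text
pics
{'time': 0.0, 'q': array([1.31155353e-03, 5.00982206e+00, 1.00330568e+01, 9.51005955e+01,
       8.40569665e-04, 9.00007403e+01]), 'qd': array([ 0.01283297, -0.11804981, -0.01260503, -0.09900916,  0.0865118 ,
       -0.04665064]), 'joint_efforts': array([ 7.68234549e-04, -5.20392072e+01,  4.64802504e+01,  1.63646933e-02,
        2.23589603e-05, -6.77332673e-05]), 'ee_pos': array([5.49705767e-01, 1.72749673e-05, 1.95782863e-01]), 'tcp_rot': array([-1.79922639e+02, -8.39569404e-04,  9.00005702e+01]), 'wrist_force': array([ 0.82577465, -0.23642977, -0.61980355]), 'torque': array([ 0.01841819, -0.00469326,  0.06481432]), 'opening': 0.08561366172344399}
scene riser_75 [([308.0, 178.0], 0.71), ([354.0, 167.0], 0.7), ([318.0, 154.0], 0.67), ([341.0, 193.0], 0.48), ([304.0, 193.0], 0.48), ([297.0, 249.0], 0.46), ([282.0, 180.0], 0.41)]
scene riser_45 [([308.0, 178.0], 0.71), ([354.0, 167.0], 0.7), ([318.0, 154.0], 0.67), ([341.0, 193.0], 0.48), ([304.0, 193.0], 0.48), ([297.0, 249.0], 0.46), ([282.0, 180.0], 0.41)]
scene riser_60 [([308.0, 178.0], 0.71), ([354.0, 167.0], 0.7), ([318.0, 
[... 1270 characters left out ...]
391.0, 302.0], 0.54)]
side riser_30 [([363.0, 249.0], 0.88), ([347.0, 331.0], 0.86), ([301.0, 296.0], 0.72), ([349.0, 271.0], 0.66), ([326.0, 255.0], 0.59), ([391.0, 302.0], 0.54)]
side pad_1 [([262.0, 196.0], 0.72), ([286.0, 172.0], 0.64), ([276.0, 184.0], 0.49), ([248.0, 216.0], 0.47)]
side pad_2 [([262.0, 196.0], 0.72), ([286.0, 172.0], 0.64), ([276.0, 184.0], 0.49), ([248.0, 216.0], 0.47)]
side loose_nut [([257.0, 263.0], 0.74), ([259.0, 198.0], 0.55)]
[[0.831, -0.355, 0.428, 0.118], [-0.556, -0.52, 0.649, -0.63], [-0.007, -0.777, -0.629, 0.654], [0.0, 0.0, 0.0, 1.0]] [[387.0, 0.0, 281.0], [0.0, 387.0, 201.0], [0.0, 0.0, 1.0]] [-0.08650593  0.          0.          0.          0.        ]
```

```bash
cat > h.py <<'E'
import numpy as np,cv2
from workcell import bot
from scipy.spatial.transform import Rotation as R
def cam(n):
    c=bot.get_calibration(n);K=np.array(c["intrinsics"],float);D=np.array(c["D"],float)
    if n=="wrist":
        o=bot.get_obs();T=np.eye(4);T[:3,:3]=R.from_euler("xyz",o["tcp_rot"],degrees=True).as_matrix();T[:3,3]=o["ee_pos"]
        return K,D,T@np.array(c["T_tool_cam"])
    return K,D,np.array(c["pose"])
def ray(c,uv):
    K,D,T=c;p=cv2.undistortPoints(np.array([[uv]],float),K,D)[0,0]
    return T[:3,3],T[:3,:3]@np.array([p[0],p[1],1])
def onz(c,uv,z):
    o,d=ray(c,uv);return o+d*(z-o[2])/d[2]
def proj(c,P):
    K,D,T=c;Ti=np.linalg.inv(T);return cv2.projectPoints(np.array(P,float).reshape(-1,3),cv2.Rodrigues(Ti[:3,:3])[0],Ti[:3,3],K,D)[0][:,0]
def tri(a,ua,b,ub):
    (o1,d1),(o2,d2)=ray(a,ua),ray(b,ub)
    s=np.linalg.lstsq(np.c_[d1,-d2],o2-o1,rcond=None)[0];p,q=o1+s[0]*d1,o2+s[1]*d2
    return (p+q)/2,np.linalg.norm(p-q)
E
python3 - <<'E'
from h import *
a=cv2.imread("pics/scene0.png")[100:310,160:430];cv2.imwrite("pics/scene0c.png",cv2.resize(a,(771,600),interpolation=3))
b=cv2.imread("pics/side0.png")[120:390,160:460];cv2.imwrite("pics/side0c.png",cv2.resize(b,(667,600),interpolation=3))
for n,L in(("scene",[(308,178),(354,167),(318,154),(341,193),(304,193),(282,180)]),("side",[(363,249),(347,331),(301,296),(349,271),(326,255),(391,302)])):
    c=cam(n);print(n,[np.round(onz(c,u,0)[:2],3).tolist() for u in L])
for n,L in(("scene",[(274,245),(297,251),(225,249),(250,249)]),("side",[(262,196),(286,172),(276,184),(248,216)])):
    c=cam(n);print(n,[np.round(onz(c,u,.013)[:2],3).tolist() for u in L])
E
```

```text
scene [[0.55, -0.243], [0.437, -0.357], [0.567, -0.36], [0.431, -0.229], [0.535, -0.177], [0.621, -0.197]]
side [[0.623, -0.211], [0.448, -0.355], [0.424, -0.238], [0.551, -0.243], [0.539, -0.177], [0.567, -0.355]]
scene [[0.522, 0.057], [0.454, 0.047], [0.639, 0.132], [0.576, 0.1]]
side [[0.524, 0.078], [0.641, 0.135], [0.585, 0.102], [0.452, 0.029]]
```

View pics/scene0c.png

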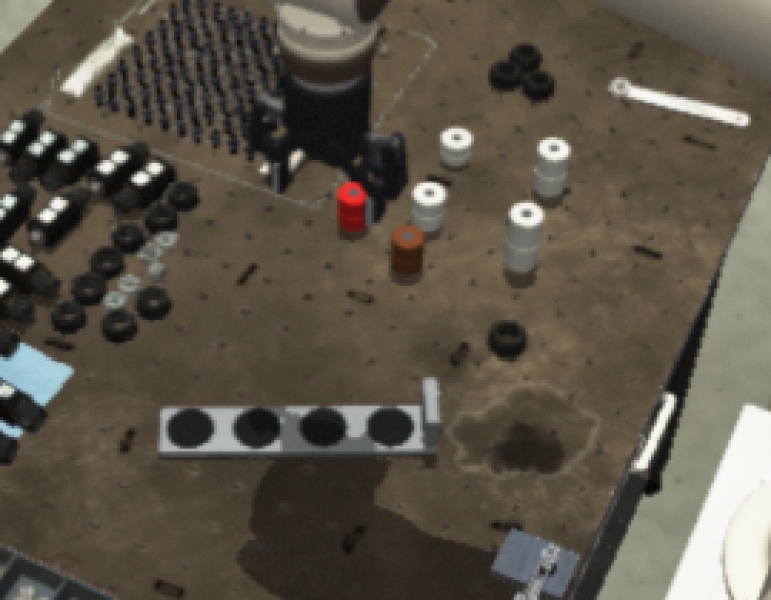

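View pics/side0c.png

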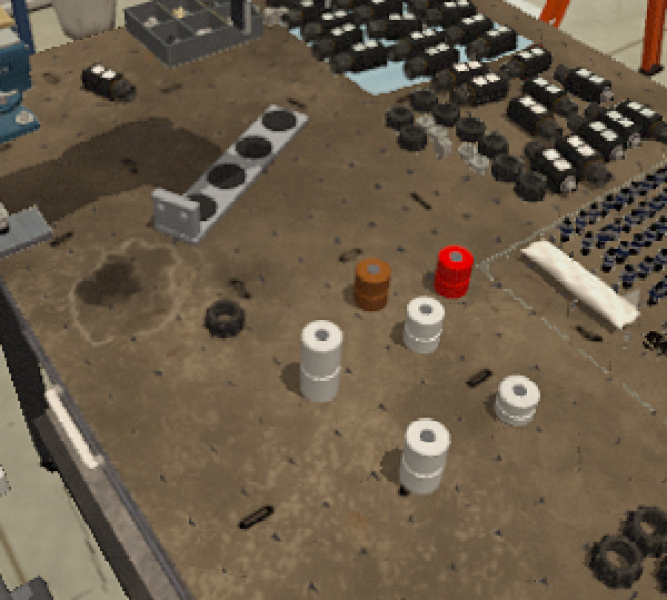

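The pale risers in the scene image are at (344,184) for the 75, (353,158) for the 60, (310,172) for the 45 and (320,151) for the 30. The brown one at (302,188) and the red one at (283,173) are look-alikes, to be left alone. The end stop is at the near-robot, right end of the rail. Next I'll refine with the wrist camera while turning to the rail yaw (about 27°).

```bash
python3 -m pendant '[[[0.5,-0.5,-1,0,0,0.12,100],[0.5,-0.5,-1,0,0,0.12,100],[0.5,-0.5,-1,0,0,0.12,100],[0.5,-0.5,-1,0,0,0.12,100],[0,0,0,0,0,0.12,100]]]'; python3 -m pendant '[[[0,0,0,0,0,0.12,100],[0,0,0,0,0,0.12,100],[0,0,0,0,0,0.12,100],[0,0,0,0,0,0.12,100],[0,0,0,0,0,0,100]]]'
python3 - <<'E'
from h import *
o=bot.get_obs();print(o["time"],o["ee_pos"],o["tcp_rot"],o["q"])
c=cam("wrist");im=bot.camera("wrist");cv2.imwrite("pics/w1.png",im[:,:,::-1])
print(np.round(c[2],3).tolist(),np.round(c[0][0]))
for d in bot.mark_of("wrist","pad_1"): print("pad",np.round(d["uv"],1),round(d["confidence"],2),np.round(onz(c,d["uv"],.013),4))
for d in bot.mark_of("wrist","riser_75"): print("riser",np.round(d["uv"],1),round(d["confidence"],2),np.round(onz(c,d["uv"],0),4))
E
```

```text
time: 1.22
ee_pos: [0.533, 0.0235, 0.2372]
tcp_rot: [-179.9, 0.1, 54.5]
wrist_force: [0.8, 0.4, -0.0]
opening: 0.0855
time: 1.63
ee_pos: [0.5332, 0.0242, 0.2387]
tcp_rot: [180.0, -0.0, 25.5]
wrist_force: [0.4, -0.2, -0.5]
opening: 0.0853
1.6333 [0.53322686 0.02422559 0.23872162] [ 1.79998491e+02 -2.33910019e-02  2.55249011e+01] [2.59664896e+00 3.88531657e+00 1.36636730e+01 9.97562256e+01
 7.72287121e-03 1.57071750e+02]
[[0.432, -0.872, -0.233, 0.592], [-0.902, -0.417, -0.112, 0.051], [0.001, 0.258, -0.966, 0.416], [0.0, 0.0, 0.0, 1.0]] [302.   0. 279.]
pad [242.8 126.4] 0.91 [0.5773 0.0958 0.013 ]
pad [243.5 173.9] 0.82 [0.5218 0.0703 0.013 ]
pad [234.6  72.8] 0.78 [0.6312 0.1307 0.013 ]
pad [246.6 225. ] 0.59 [0.4583 0.0376 0.013 ]
riser [399.6 233. ] 0.85 [ 0.5387 -0.1684  0.    ]
riser [457.7 196.2] 0.81 [ 0.621  -0.2139  0.    ]
riser [516.  272.6] 0.79 [ 0.5607 -0.3614  0.    ]
riser [446.  250.7] 0.68 [ 0.5447 -0.2451  0.    ]
```

View pics/w1.png

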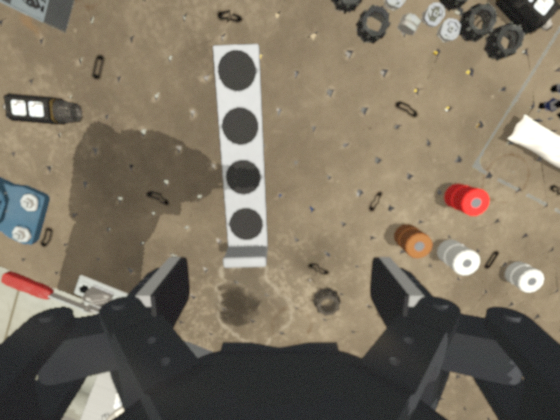

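The wrist view shows the whole rail, with pads at (237,70), (240,126), (242,177) and (246,223), and the end stop at (245,258). I'll fit the pads as dark ellipses here and triangulate them against the scene picture.

```bash
cat >> h.py <<'E'
def pads(c,im,guess=((.458,.038),(.520,.069),(.577,.098),(.635,.131))):
    """ellipse centres of the dark pads (BGR im) near the guesses; thr between black and grey"""
    out=[]
    for g in guess:
        u=proj(c,[[*g,.013]])[0];s=proj(c,[[g[0]+.026,g[1],.013],[g[0],g[1]+.026,.013]]);r=np.abs(s-u).max()
        m=np.zeros(im.shape[:2],np.uint8);cv2.circle(m,tuple(int(v) for v in u),int(r*1.15),255,-1)
        t=((im.max(2)<58)*255).astype(np.uint8)&m
        t=cv2.morphologyEx(t,cv2.MORPH_OPEN,np.ones((3,3)))
        cs=max(cv2.findContours(t,0,1)[0],key=cv2.contourArea);out.append(cv2.fitEllipse(cv2.convexHull(cs)))
    return out
E
python3 - <<'E'
from h import *
c=cam("wrist");e=pads(c,cv2.imread("pics/w1.png"));P=[]
for x in e: p=onz(c,x[0],.013);P.append(p[:2]);print(np.round(x[0],1),np.round(x[1],1),np.round(p,4))
P=np.array(P);d=P[0]-P[3];print(np.linalg.norm(np.diff(P,axis=0),axis=1),np.degrees(np.arctan2(*d[::-1])))
for n in("scene","side"):
    k=cam(n);f=pads(k,cv2.imread(f"pics/{n}0.png"))
    for i in range(4):
        X,r=tri(c,e[i][0],k,f[i][0]);print(n,i+1,np.round(f[i][0],1),np.round(f[i][1],1),np.round(onz(k,f[i][0],.013)[:2],4),"tri",np.round(X,4),round(r,4))
E
```

```text
Traceback (most recent call last):
  File "h.py", line 29, in pads
    cs=max(cv2.findContours(t,0,1)[0],key=cv2.contourArea);out.append(cv2.fitEllipse(cv2.convexHull(cs)))
ValueError: max() iterable argument is empty
```

```bash
python3 - <<'E'
s=open("h.py").read()
s=s.replace("t=((im.max(2)<58)*255).astype(np.uint8)&m","g8=im.max(2);th=cv2.threshold(g8[m>0].reshape(-1,1),0,255,cv2.THRESH_OTSU)[0];t=((g8<th)*255).astype(np.uint8)&m")
s=s.replace("int(r*1.15)","int(r*1.1)").replace("cv2.MORPH_OPEN,np.ones((3,3))","cv2.MORPH_OPEN,np.ones((2,2))")
open("h.py","w").write(s)
E
cat > p.py <<'E'
from h import *
c=cam("wrist");e=pads(c,cv2.imread("pics/w1.png"));P=[]
for x in e: p=onz(c,x[0],.013);P.append(p[:2]);print(np.round(x[0],1),np.round(x[1],1),np.round(p,4))
P=np.array(P);d=P[3]-P[0];print(np.linalg.norm(np.diff(P,axis=0),axis=1),np.degrees(np.arctan2(*d[::-1])))
for n in("scene","side"):
    k=cam(n);f=pads(k,cv2.imread(f"pics/{n}0.png"))
    for i in range(4):
        X,r=tri(c,e[i][0],k,f[i][0]);print(n,i+1,np.round(f[i][0],1),np.round(f[i][1],1),np.round(onz(k,f[i][0],.013)[:2],4),"tri",np.round(X,4),round(r,4))
E
python3 p.py
```

```text
[246.6 224.5] [30.2 32.4] [0.4587 0.0371 0.013 ]
[243.7 177.7] [32.3 34.5] [0.5167 0.0679 0.013 ]
[240.7 126.6] [35.1 36.5] [0.5752 0.0986 0.013 ]
[237.4  71.1] [36.9 40.4] [0.6333 0.1292 0.013 ]
[0.06565093 0.06599876 0.06577296] 27.83042797074176
scene 1 [297.1 250.1] [13.1 15.9] [0.4556 0.0435] tri [0.4571 0.0375 0.0056] 0.002
scene 2 [273.2 250.2] [12.6 15.1] [0.5157 0.074 ] tri [0.5167 0.0689 0.0068] 0.0028
scene 3 [250.9 250.1] [12.7 14.5] [0.5723 0.102 ] tri [0.5746 0.0989 0.008 ] 0.0008
scene 4 [227.1 250.4] [13.  15.1] [0.6317 0.1332] tri [0.6338 0.1302 0.0081] 0.0
side 1 [249.8 214.6] [13.3 17.1] [0.459  0.0308] tri [0.4594 0.0357 0.0099] 0.004
side 2 [261.7 199.3] [11.6 18.3] [0.5161 0.0665] tri [0.5167 0.0678 0.0119] 0.0004
side 3 [274.8 187. ] [10.1 15.7] [0.5745 0.0924] tri [0.5763 0.0981 0.009 ] 0.0032
side 4 [286.3 174.7] [ 9.4 15.1] [0.634  0.1232] tri [0.6353 0.1288 0.0093] 0.004
```

Pads measured by the wrist camera are 66 mm apart and consistent, with yaw 27.8°; triangulated heights are within 4–7 mm of the 13 mm given. Next I move above the 75 and 60 for a second wrist view.

```bash
python3 -m pendant '[[[-2.9,2.25,0,0,0,0,100],[-2.9,2.25,0,0,0,0,100],[-2.9,2.25,0,0,0,0,100],[-2.9,2.25,0,0,0,0,100],[-2.9,2.25,0,0,0,0,100]]]' >/dev/null; python3 -m pendant '[[[-2.9,2.25,0,0,0,0,100],[-2.9,2.25,0,0,0,0,100],[-2.9,2.25,0,0,0,0,100],[0,0,0,0,0,-0.04,100],[0,0,0,0,0,0,100]]]'
python3 - <<'E'
from h import *
o=bot.get_obs();print(o["ee_pos"],o["tcp_rot"])
c=cam("wrist");im=bot.camera("wrist");cv2.imwrite("pics/w2.png",im[:,:,::-1])
for d in bot.mark_of("wrist","riser_75"): print("riser",np.round(d["uv"],1),round(d["confidence"],2),np.round(onz(c,d["uv"],0),4))
S={75:((.43,-.233),),60:((.442,-.356),),45:((.55,-.244),),30:((.565,-.358),)}
for h,((x,y),) in S.items(): print(h,np.round(proj(c,[[x,y,0],[x,y,h/1000]])))
E
```

```text
time: 2.62
ee_pos: [0.4018, -0.2517, 0.2366]
tcp_rot: [180.0, 0.0, 30.9]
wrist_force: [0.1, 0.3, -0.2]
opening: 0.0854
[ 0.40180026 -0.25169536  0.23660001] [1.79998666e+02 4.48564779e-02 3.08632948e+01]
riser [412.7 119.2] 0.94 [ 0.5607 -0.362   0.    ]
riser [280.6  53.2] 0.83 [ 0.539  -0.1728  0.    ]
riser [331.9  82.7] 0.74 [ 0.5433 -0.2465  0.    ]
riser [363.9 193.9] 0.73 [ 0.4457 -0.3645  0.    ]
riser [347.2   8.7] 0.65 [ 0.6223 -0.2165  0.    ]
riser [278.4 154.4] 0.58 [ 0.431  -0.2342  0.    ]
75 [[277. 155.]
 [277. 160.]]
60 [[357. 193.]
 [370. 203.]]
45 [[333.  77.]
 [340.  70.]]
30 [[412. 115.]
 [423. 113.]]
```

View pics/w2.png

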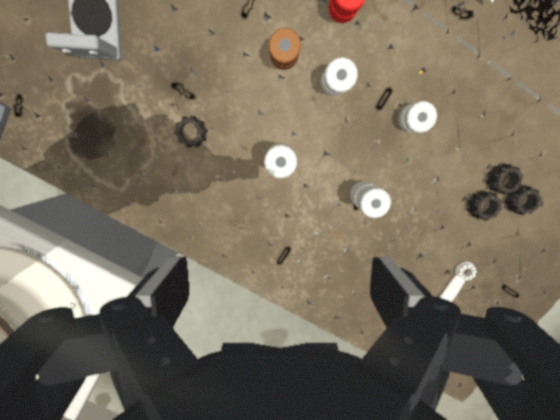

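Top holes in the wrist view are at 75 (281,161), 60 (376,203), 45 (341,74) and 30 (422,117). I'll triangulate them against the side view to confirm heights and identity, with one enlarged crop.

```bash
python3 - <<'E'
from h import *
c=cam("wrist");k=cam("side")
W={75:(281,161),60:(376,203),45:(341,74),30:(422,117)};S={75:(304.5,271.2),60:(352.2,315.8),45:(351.7,259),30:(393,292.8)}
for h in W: X,r=tri(c,W[h],k,S[h]);print(h,np.round(X,4),round(r,4),"at text height",np.round(onz(c,W[h],h/1e3)[:2],4),np.round(onz(k,S[h],h/1e3)[:2],4))
a=cv2.imread("pics/w2.png")[30:230,240:450];cv2.imwrite("pics/w2c.png",cv2.resize(a,None,fx=2.8,fy=2.8,interpolation=2))
E
```

```text
75 [ 0.4314 -0.2366  0.0716] 0.0006 at text height [ 0.4319 -0.2366] [ 0.4293 -0.2387]
60 [ 0.4462 -0.3614  0.0596] 0.0001 at text height [ 0.4463 -0.3613] [ 0.4459 -0.3616]
45 [ 0.5484 -0.2468  0.0436] 0.001 at text height [ 0.5476 -0.2464] [ 0.5479 -0.2478]
30 [ 0.5604 -0.3568  0.0366] 0.0011 at text height [ 0.5617 -0.3589] [ 0.5658 -0.3541]
```

View pics/w2c.png

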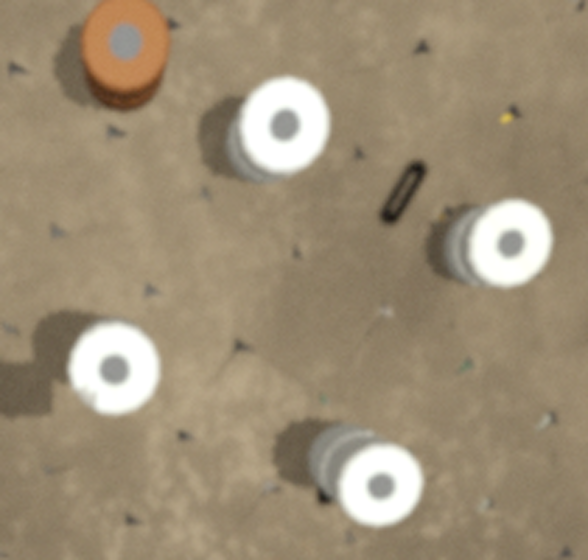

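Heights come out at 72, 60, 44 and 37 mm, so identities are confirmed: pale 75, 60, 45 and 30, with the brown one excluded. Now a small planner.

```bash
cat > go.py <<'E'
import sys
from h import *
P={"75":(.4318,-.2366),"60":(.4463,-.3614),"45":(.5478,-.2466),"30":(.5612,-.358),"p1":(.4587,.0371),"p2":(.5167,.0679),"p3":(.5752,.0986),"p4":(.6333,.1292)}
o=bot.get_obs();R0=R.from_euler("xyz",o["tcp_rot"],degrees=True).as_matrix();p=o["ee_pos"].copy()
print("t",round(o["time"],2),"pos",np.round(p,4),"rot",np.round(o["tcp_rot"],1),"open",round(o["opening"],4),"F",np.round(o["wrist_force"],1))
for a in sys.argv[1:]:
    n,z=a.split("@");t=np.array([*P[n],float(z)]);print(a,"tool cm",np.round(R0.T@(t-p)*100,2),"horiz",round(float(np.hypot(*(t-p)[:2])*100),1));p=t
E
python3 go.py 75@0.03 75@0.15 p1@0.18 p1@0.045
```

```text
t 2.72 pos [ 0.4025 -0.2505  0.2366] rot [-1.80e+02  1.00e-01  3.08e+01] open 0.0854 F [ 0.4  0.3 -0.2]
75@0.03 tool cm [ 3.25  0.3  20.65] horiz 3.2
75@0.15 tool cm [-1.0e-02 -0.0e+00 -1.2e+01] horiz 0.0
p1@0.18 tool cm [ 16.31 -22.14  -3.01] horiz 27.5
p1@0.045 tool cm [1.00e-02 0.00e+00 1.35e+01] horiz 0.0
```

```bash
python3 -m pendant '[[[1.6,0.15,2.5,0,0,0.03,100],[1.6,0.15,2.5,0,0,0,100],[0,0,2.5,0,0,0,100],[0,0,2.5,0,0,0,100],[0,0,0,0,0,0,100]]]' >/dev/null; python3 go.py 75@0.03
```

```text
t 3.13 pos [ 0.4366 -0.2323  0.1348] rot [ 1.798e+02 -1.000e-01  2.940e+01] open 0.0856 F [-0.9  0.6 -0.4]
75@0.03 tool cm [-0.65  0.1  10.47] horiz 0.6
```

```bash
python3 -m pendant '[[[-0.3,0.05,3,0,0,0,100],[-0.3,0.05,3,0,0,0,100],[0,0,3,0,0,0,100],[0,0,1,0,0,0,100],[0,0,0,0,0,0,100]]]' >/dev/null; python3 go.py 75@0.03;  python3 -m pendant '[[[0,0,0,0,0,0,20],[0,0,0,0,0,0,20],[0,0,0,0,0,0,20],[0,0,0,0,0,0,20],[0,0,0,0,0,0,20]]]' 40; python3 go.py 75@0.03
```

```text
t 3.55 pos [ 0.4362 -0.2325  0.0371] rot [179.6  -0.3  30. ] open 0.0854 F [-0.4 -0.  -0. ]
75@0.03 tool cm [-0.59  0.13  0.7 ] horiz 0.6
time: 3.97
ee_pos: [0.4401, -0.2331, 0.0452]
tcp_rot: [179.2, -0.6, 30.1]
wrist_force: [-0.1, 0.4, -0.7]
opening: 0.0254
t 3.97 pos [ 0.4401 -0.2331  0.0452] rot [179.2  -0.6  30.1] open 0.0254 F [-0.1  0.4 -0.7]
75@0.03 tool cm [-0.91 -0.14  1.51] horiz 0.9
```

```bash
python3 - <<'E'
from h import *
c=cam("wrist");im=bot.camera("wrist");s=bot.camera("side")
a=cv2.resize(im,(400,300));b=cv2.resize(s[170:350,220:460],(400,300))
cv2.imwrite("pics/a1.png",np.hstack([a,b])[:,:,::-1])
E
python3 go.py
```

```text
t 4.07 pos [ 0.4399 -0.2331  0.0448] rot [179.2  -0.5  30.1] open 0.0172 F [-1.  -0.4 -0.5]
```

View pics/a1.png

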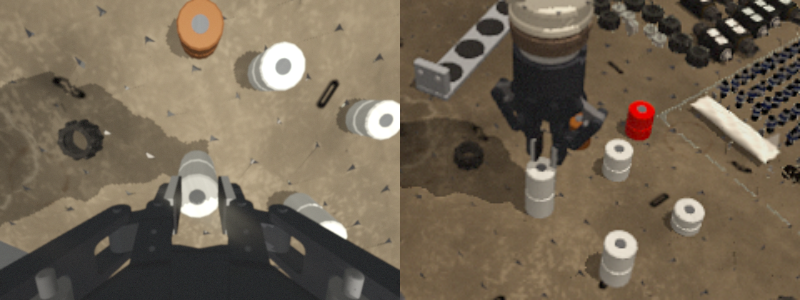

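```bash
python3 - <<'E'
from h import *
c=cam("wrist");im=bot.camera("wrist")
u=(276,276);print(onz(c,u,.075),proj(c,[[*bot.get_obs()["ee_pos"]]]))
for n in("wrist","side"):
    for d in bot.masks_of(n,"riser_75")[:7] if n=="wrist" else (bot.camera(n),bot.masks_of(n,"riser_75"))[1]: print(n,d["extent"],round(d["confidence"],2))
a=im[200:330,190:370];b=bot.camera("side")[225:315,270:360]
cv2.imwrite("pics/a2.png",np.hstack([cv2.resize(a,(415,300),interpolation=2),cv2.resize(b,(300,300),interpolation=2)])[:,:,::-1])
k=cam("side");print(proj(k,[bot.get_obs()["ee_pos"]]))
E
python3 go.py
```

```text
[ 0.43036037 -0.23736925  0.075     ] [[277.10441844 238.64316007]]
wrist [247.6, 208.8, 304.5, 305.1] 0.95
wrist [483.7, 138.6, 560.0, 195.6] 0.92
wrist [345.9, 58.0, 430.3, 127.6] 0.91
wrist [397.5, 272.7, 486.7, 337.3] 0.62
side [291.6, 264.9, 315.5, 297.9] 0.85
side [355.6, 229.5, 374.4, 254.7] 0.72
side [339.1, 307.2, 362.8, 340.4] 0.62
side [382.7, 286.7, 405.1, 314.8] 0.6
side [339.2, 254.2, 360.2, 280.3] 0.57
[[306.21733242 277.44510402]]
t 4.32 pos [ 0.4392 -0.2328  0.0437] rot [179.3  -0.5  30.1] open 0.0167 F [ 0.5 -0.9  0. ]
```

View pics/a2.png

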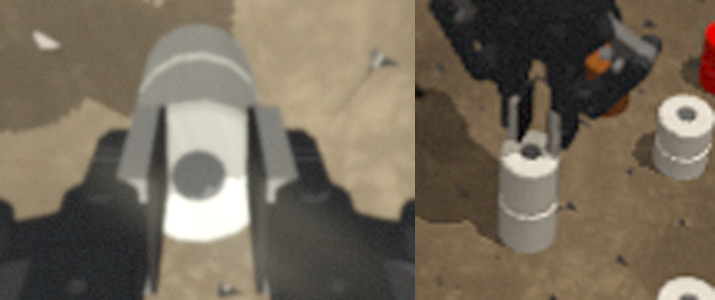

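```bash
python3 - <<'E'
from h import *
c=bot.get_calibration("wrist");T=np.array(c["T_tool_cam"]);print(np.round(T,3).tolist())
C=(np.array(c["intrinsics"]),np.array(c["D"]),T)
for w in(.0425,.0085):
  for z in(0,-.013,-.03,-.05):
    print(w,z,np.round(proj(C,[[.011,-w,z],[-.011,-w,z],[.011,w,z],[-.011,w,z]])).tolist())
E
```

```text
[[0.001, -0.966, -0.258, 0.065], [1.0, 0.001, 0.001, 0.001], [-0.0, -0.258, 0.966, -0.177], [0.0, 0.0, 0.0, 1.0]]
0.0425 0 [[208.0, 222.0], [210.0, 255.0], [347.0, 222.0], [345.0, 255.0]]
0.0425 -0.013 [[203.0, 228.0], [205.0, 264.0], [352.0, 228.0], [349.0, 264.0]]
0.0425 -0.03 [[195.0, 238.0], [198.0, 277.0], [359.0, 239.0], [357.0, 277.0]]
0.0425 -0.05 [[183.0, 254.0], [187.0, 297.0], [371.0, 254.0], [367.0, 297.0]]
0.0085 0 [[264.0, 222.0], [264.0, 255.0], [291.0, 222.0], [291.0, 255.0]]
0.0085 -0.013 [[262.0, 228.0], [263.0, 264.0], [292.0, 228.0], [292.0, 264.0]]
0.0085 -0.03 [[261.0, 238.0], [261.0, 277.0], [294.0, 238.0], [293.0, 277.0]]
0.0085 -0.05 [[258.0, 254.0], [259.0, 297.0], [296.0, 254.0], [295.0, 297.0]]
```

The fingers closed just above the riser top: in the wrist pictures the real fingertips sit about 37 mm (shut) to 50 mm (open) behind the reported TCP. The riser is untouched at (0.430,-0.237). I'll correct all heights for this, open and go lower, watching the force.

```bash
python3 -m pendant '[[[-0.3,0,-2,0,0,0,100],[-0.3,-0.1,-1,0.005,0,0,100],[0,0,0,0.005,0.005,0,100],[0,0,0,0,0,0,100],[0,0,0,0,0,0,100]]]' >/dev/null;  python3 -m pendant '[[[0,0,0,0,0,0,100],[0,0,0,0,0,0,100]]]' >/dev/null;python3 go.py 75@0.04 75@-0.01
```

```text
t 4.9 pos [ 0.432  -0.2344  0.0721] rot [-179.9   -0.7   30.1] open 0.0854 F [0.2 0.1 0.1]
75@0.04 tool cm [-0.17  0.18  3.21] horiz 0.2
75@-0.01 tool cm [-0.06  0.01  5.  ] horiz 0.0
```

```bash
python3 -m pendant '[[[-0.1,0.1,2,0,-0.01,0,100],[-0.1,0.1,2,0,0,0,100],[0,0,2,0,0,0,100],[0,0,1.4,0,0,0,100],[0,0,0,0,0,0,100]]]';python3 go.py 75@-0.01; python3 -m pendant '[[[0,0,0,0,0,0,20],[0,0,0,0,0,0,20],[0,0,0,0,0,0,20],[0,0,0,0,0,0,20],[0,0,0,0,0,0,20]]]' 40 >/dev/null; python3 go.py; python3 -m pendant '[[[0,0,0,0,0,0,20],[0,0,0,0,0,0,20]]]' 40 >/dev/null; python3 go.py
```

```text
time: 5.32
ee_pos: [0.4317, -0.2367, -0.0059]
tcp_rot: [-180.0, -0.1, 30.1]
wrist_force: [-0.6, 0.2, -0.8]
opening: 0.0854
t 5.32 pos [ 0.4317 -0.2367 -0.0059] rot [-1.80e+02 -1.00e-01  3.01e+01] open 0.0854 F [-0.6  0.2 -0.8]
75@-0.01 tool cm [ 0.02 -0.    0.41] horiz 0.0
t 5.73 pos [ 0.4321 -0.2368 -0.004 ] rot [-180.    -0.2   30.1] open 0.0353 F [ 0.8  0.6 -2.2]
t 5.9 pos [ 0.4326 -0.237  -0.0032] rot [179.9  -0.2  30.1] open 0.0352 F [ 0.2  0.6 -1.6]
```

Gripped at 35 mm opening. Lifting.

```bash
python3 -m pendant '[[[0,0,-2,0,0,0,20],[0,0,-3,0,0,0,20],[0,0,-3,0,0,0.02,20],[0,0,-1.5,0,0,0.02,20],[0,0,0,0,0,0,20]]]'; python3 go.py p1@0.09 p1@0.012
```

```text
time: 6.32
ee_pos: [0.4305, -0.2362, 0.0938]
tcp_rot: [-179.8, -0.0, 27.7]
wrist_force: [0.8, -0.2, -1.9]
opening: 0.0348
t 6.32 pos [ 0.4305 -0.2362  0.0938] rot [-179.8   -0.    27.7] open 0.0348 F [ 0.8 -0.2 -1.9]
p1@0.09 tool cm [ 15.21 -22.88   0.46] horiz 27.5
p1@0.012 tool cm [-0.01  0.02  7.8 ] horiz 0.0
```

```bash
python3 -m pendant '[[[1.5,-2.3,0,0,0,0,20],[2,-3,0,0,0,0,20],[2,-3,0,0,0,0,20],[2,-3,0,0,0,0,20],[2,-3,0,0,0,0,20]]]'>/dev/null; python3 -m pendant '[[[2,-3,0,0,0,0,20],[1.5,-2.3,0,0,0,0,20],[1,-1.5,0,0,0,0,20],[0,0,0,0,0,0,20],[0,0,0,0,0,0,20]]]'>/dev/null; python3 go.py p1@0.09 p1@0.012
```

```text
t 7.15 pos [0.4549 0.0255 0.0851] rot [-179.8    0.2   27.9] open 0.0351 F [-0.8  0.  -0.9]
p1@0.09 tool cm [ 0.88 -0.84 -0.49] horiz 1.2
p1@0.012 tool cm [0.02 0.03 7.8 ] horiz 0.0
```

```bash
python3 -m pendant '[[[0.6,-0.6,1,0,0,0,20],[0.3,-0.3,1,0,0,0,20],[0,0,1,0,0,0,20],[0,0,0.5,0,0,0,20],[0,0,0,0,0,0,20]]]'>/dev/null; python3 go.py p1@0.01
```

```text
t 7.57 pos [0.4576 0.0365 0.0435] rot [-179.7    0.4   27.8] open 0.0349 F [ 0.   0.  -2.2]
p1@0.01 tool cm [0.15 0.01 3.35] horiz 0.1
```

```bash
python3 -m pendant '[[[0.15,0,1,-0.005,0.005,0,20],[0,0,1,0,0,0,20],[0,0,0.6,0,0,0,20],[0,0,0.3,0,0,0,20],[0,0,0,0,0,0,20]]]'>/dev/null; python3 go.py p1@0.01; python3 - <<'E'
from h import *
im=bot.camera("side")[150:260,190:340];cv2.imwrite("pics/pl1.png",cv2.resize(im,None,fx=4,fy=4,interpolation=2)[:,:,::-1])
E
```

```text
t 7.98 pos [0.4581 0.0351 0.0116] rot [-180.     0.2   27.6] open 0.0351 F [ 0.2  0.1 -1.7]
p1@0.01 tool cm [ 0.15 -0.15  0.16] horiz 0.2
```

```bash
python3 -m pendant '[[[0.1,-0.1,0.15,0,0,0,20],[0,0,0.1,0,0,0,20]]]'>/dev/null; python3 go.py p1@0.01;python3 -m pendant '[[[0,0,0.2,0,0,0,20],[0,0,0.1,0,0,0,20]]]'>/dev/null; python3 go.py p1@0.01
```

```text
t 8.2 pos [0.4592 0.0365 0.0102] rot [1.80e+02 1.00e-01 2.76e+01] open 0.0347 F [-0.3 -1.  -1.4]
p1@0.01 tool cm [-0.02 -0.08  0.02] horiz 0.1
t 8.37 pos [0.4599 0.0367 0.0085] rot [179.9   0.   27.6] open 0.0348 F [-6.1 -0.2 10.6]
p1@0.01 tool cm [-0.09 -0.09 -0.15] horiz 0.1
```

Contact felt. Release and rise; then check.

```bash
python3 -m pendant '[[[-0.05,0,-0.05,0,0,0,60],[0,0,0,0,0,0,100],[0,0,0,0,0,0,100],[0,0,0,0,0,0,100],[0,0,0,0,0,0,100]]]'; python3 -m pendant '[[[0,0,-1,0,0,0,100],[0,0,-3,0,0,0,100],[0,0,-4,0,0,0,100],[0,0,-3,0,0,0,100],[0,0,0,0,0,0,100]]]'; python3 go.py 60@0.09; python3 - <<'E'
from h import *
c=cam("wrist");im=bot.camera("wrist")
cv2.imwrite("pics/w3.png",cv2.resize(im,(700,525))[:,:,::-1])
E
```

```text
time: 8.78
ee_pos: [0.4608, 0.0367, 0.0106]
tcp_rot: [179.9, -0.2, 27.6]
wrist_force: [-0.1, -0.2, 0.4]
opening: 0.0853
time: 9.2
ee_pos: [0.458, 0.0366, 0.1253]
tcp_rot: [180.0, 0.1, 27.6]
wrist_force: [1.0, 0.4, 0.3]
opening: 0.0853
t 9.2 pos [0.458  0.0366 0.1253] rot [1.80e+02 1.00e-01 2.76e+01] open 0.0853 F [1.  0.4 0.3]
60@0.09 tool cm [-19.46  34.72   3.58] horiz 39.8
```

View pics/w3.png

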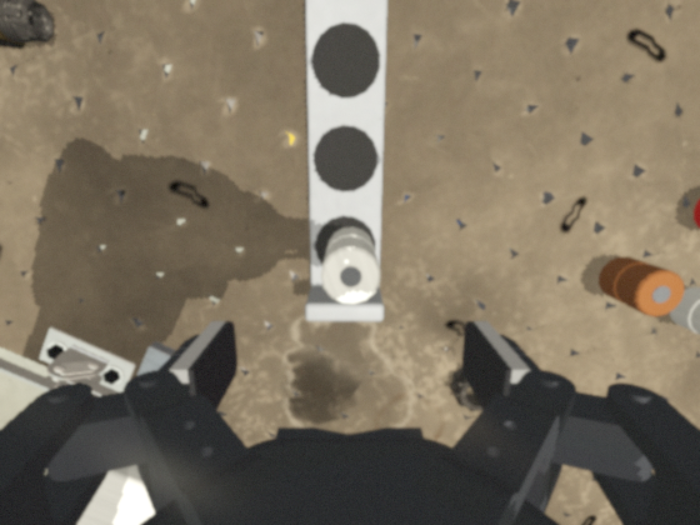

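The riser stands upright on pad 1, hole at (281,221) in original pixels. I'll check its centre numerically against the pad, and head for the 60 (the pads' second view confirms).

```bash
python3 - <<'E'
from h import *
c=cam("wrist");print("hole",onz(c,(280.8,220.8),.088))
im=cv2.resize(cv2.imread("pics/w3.png"),(560,420))
for x in pads(c,im)[1:3]: print(np.round(x[0],1),onz(c,x[0],.013))
E
python3 -m pendant '[[[-1.5,2.6,0,0,0,0,100],[-1.9,3.4,0,0,0,0,100],[-1.9,3.4,0,0,0,0,100],[-1.9,3.4,0,0,0,0,100],[-1.9,3.4,0,0,0,0,100]]]'>/dev/null; python3 -m pendant '[[[-1.9,3.4,0,0,0,0,100],[-1.9,3.4,0,0,0,0,100],[-1.9,3.4,0,0,0,0,100],[-1.9,3.4,0,0,0,0,100],[-1.9,3.4,0,0,0,0,100]]]'>/dev/null;python3 go.py 60@0.07 60@-0.015
```

```text
hole [0.45956798 0.03499694 0.088     ]
t 10.08 pos [ 0.4456 -0.3532  0.1204] rot [-1.798e+02  1.000e-01  2.830e+01] open 0.0855 F [ 0.8  0.9 -0.3]
60@0.07 tool cm [-0.31  0.78  5.04] horiz 0.8
60@-0.015 tool cm [0.02 0.04 8.5 ] horiz 0.0Traceback (most recent call last):
  File "<stdin>", line 4, in <module>
  File "h.py", line 29, in pads
    cs=max(cv2.findContours(t,0,1)[0],key=cv2.contourArea);out.append(cv2.fitEllipse(cv2.convexHull(cs)))
ValueError: max() iterable argument is empty
```

```bash
python3 -m pendant '[[[-0.2,0.4,2,0,0,0,100],[-0.1,0.2,2,0,0,0,100],[0,0,1,0,0,0,100],[0,0,0,0,0,0,100]]]'>/dev/null;python3 go.py 60@-0.015
```

```text
t 10.42 pos [ 0.4427 -0.3682  0.0652] rot [-179.6    0.3   27.8] open 0.0853 F [ 0.4  0.4 -0.1]
60@-0.015 tool cm [ 0.67 -0.38  8.01] horiz 0.8
```

```bash
python3 -m pendant '[[[0.6,-0.35,0.5,0,0,0,100],[0,0,2,0,0,0,100],[0,0,2,0,0,0,100],[0,0,2,0,0,0,100],[0,0,1,0,0,0,100]]]'>/dev/null;python3 go.py 60@-0.015
```

```text
t 10.83 pos [ 0.4496 -0.3586 -0.0075] rot [-1.799e+02  1.000e-01  2.800e+01] open 0.0852 F [-1.   0.4  0.4]
60@-0.015 tool cm [-0.42  0.1   0.75] horiz 0.4
```

```bash
python3 -m pendant '[[[-0.35,0.1,0.6,0,0,0,100],[0,0,0,0,0,0,100],[0,0,0,0,0,0,20],[0,0,0,0,0,0,20],[0,0,0,0,0,0,20]]]'>/dev/null;python3 go.py 60@-0.015;python3 -m pendant '[[[0,0,0,0,0,0,20],[0,0,0,0,0,0,20],[0,0,0,0,0,0,20],[0,0,0,0,0,0,20]]]' 40 >/dev/null;python3 go.py 60@-0.015
```

```text
t 11.25 pos [ 0.4482 -0.3591 -0.0118] rot [-180.     0.    28.2] open 0.0515 F [-0.4  0.9  1.5]
60@-0.015 tool cm [-0.28  0.11  0.32] horiz 0.3
t 11.58 pos [ 0.4493 -0.3601 -0.0095] rot [179.8  -0.   28.2] open 0.0355 F [-0.6  1.2 -1.8]
60@-0.015 tool cm [-0.33 -0.03  0.55] horiz 0.3
```

```bash
python3 -m pendant '[[[0,0,-2,0,0,0,20],[0,0,-3,0,0,0,20],[0,0,-3,0,0,0.0,20],[0,0,-2,0,0,0.0,20],[0,0,0,0,0,0,20]]]'>/dev/null; python3 go.py p2@0.09
```

```text
t 12.0 pos [ 0.4469 -0.3584  0.0912] rot [-1.798e+02  1.000e-01  2.820e+01] open 0.0353 F [-0.2  0.3 -0.8]
p2@0.09 tool cm [ 26.27 -34.3    0.19] horiz 43.2
```

```bash
python3 -m pendant '[[[1.6,-2,0,0,0,0,20],[2.3,-2.9,0,0,0,0,20],[2.3,-2.9,0,0,0,0,20],[2.3,-2.9,0,0,0,0,20],[2.3,-2.9,0,0,0,0,20]]]'>/dev/null; python3 -m pendant '[[[2.3,-2.9,0,0,0,0,20],[2.3,-2.9,0,0,0,0,20],[2.3,-2.9,0,0,0,0,20],[2.3,-2.9,0,0,0,0,20],[2.3,-2.9,0,0,0,0,20]]]'>/dev/null;python3 go.py p2@0.09;  python3 -m pendant '[[[0,0,0,0,0,0,20],[0,0,0,0,0,0,20]]]'>/dev/null;python3 go.py p2@0.09
```

```text
t 12.83 pos [0.5107 0.0019 0.0818] rot [-179.7    0.4   27.4] open 0.035 F [ 2.  -1.  -1.1]
p2@0.09 tool cm [ 3.56 -5.59 -0.82] horiz 6.6
t 13.0 pos [0.5106 0.0088 0.0793] rot [-179.6    0.5   27.9] open 0.0351 F [-0.3 -0.4 -1.3]
p2@0.09 tool cm [ 3.3  -4.95 -1.06] horiz 5.9
```

```bash
python3 -m pendant '[[[1.8,-2.4,-0.5,-0.005,0.008,0,20],[1.5,-2.1,0,0,0,0,20],[0,0,0,0,0,0,20],[0,0,0,0,0,0,20]]]'>/dev/null;python3 go.py p2@0.01
```

```text
t 13.33 pos [0.5178 0.0637 0.0807] rot [-179.8    0.2   27.7] open 0.0351 F [ 0.3 -0.  -1.5]
p2@0.01 tool cm [ 0.13 -0.4   7.07] horiz 0.4
```

```bash
python3 -m pendant '[[[0.35,-0.3,2,0,0,0,20],[0,0,2,0,0,0,20],[0,0,1.5,0,0,0,20],[0,0,0.5,0,0,0,20],[0,0,0,0,0,0,20]]]'>/dev/null;python3 go.py p2@0.002
```

```text
t 13.75 pos [0.5189 0.0624 0.0171] rot [-179.9    0.3   27.4] open 0.0348 F [ 0.  -0.2 -0.7]
p2@0.002 tool cm [ 0.06 -0.58  1.51] horiz 0.6
```

```bash
python3 -m pendant '[[[0.3,-0.5,0.6,0,0,0,20],[0,0,0.4,0,0,0,20],[0,0,0,0,0,0,20]]]'>/dev/null;python3 go.py p2@0.002;python3 -m pendant '[[[0,0,0.2,0,0,0,20],[0,0,0.1,0,0,0,20]]]'>/dev/null;python3 go.py p2@0.002
```

```text
t 14.0 pos [0.5197 0.0669 0.0074] rot [-179.9    0.3   27.3] open 0.0352 F [ 0.9  0.9 -1.6]
p2@0.002 tool cm [-0.22 -0.23  0.54] horiz 0.3
t 14.17 pos [0.5203 0.0669 0.0052] rot [-179.9    0.2   27.3] open 0.0351 F [-0.1  0.2 -1. ]
p2@0.002 tool cm [-0.28 -0.26  0.32] horiz 0.4
```

```bash
python3 -m pendant '[[[0,-0.25,0.15,0,0,0,20],[0,0,0.15,0,0,0,20]]]'>/dev/null;python3 go.py p2@0.002;python3 -m pendant '[[[0,0,0.2,0,0,0,20],[0,0,0.1,0,0,0,20]]]'>/dev/null;python3 go.py p2@0.002
```

```text
t 14.33 pos [0.5197 0.0694 0.0029] rot [-1.80e+02  1.00e-01  2.73e+01] open 0.0352 F [ 0.1  0.1 -1.9]
p2@0.002 tool cm [-0.33 -0.01  0.09] horiz 0.3
t 14.5 pos [0.5204 0.0695 0.0025] rot [180.   -0.   27.3] open 0.0348 F [-1.4 -1.   0. ]
p2@0.002 tool cm [-0.4  -0.02  0.05] horiz 0.4
```

```bash
python3 -m pendant '[[[-0.05,0,0.1,0,0,0,20]]]'; python3 -m pendant '[[[0,0,0,0,0,0,60],[0,0,0,0,0,0,100],[0,0,0,0,0,0,100],[0,0,0,0,0,0,100],[0,0,0,0,0,0,100]]]'; python3 -m pendant '[[[0,0,-1,0,0,0,100],[0,0,-3,0,0,0,100],[0,0,-4,0,0,0,100],[0,0,-3,0,0,0,100],[0,0,0,0,0,0,100]]]'>/dev/null; python3 go.py 45@0.09; cat > chk.py <<'E'
import sys
from h import *
from go import P
# top-hole position in the newest wrist picture by template: dark disc inside the bright top near the pad's riser
c=cam("wrist");im=bot.camera("wrist");g=cv2.cvtColor(im,cv2.COLOR_RGB2GRAY)
for a in sys.argv[1:]:
    n,h=a.split("@");p=P[n];h=float(h);u=proj(c,[[*p,h]])[0];r=np.linalg.norm(proj(c,[[p[0]+.018,p[1],h]])[0]-u)
    m=np.zeros_like(g);cv2.circle(m,tuple(int(round(v)) for v in u),int(r*.7),255,-1)
    th=cv2.threshold(g[m>0].reshape(-1,1),0,255,cv2.THRESH_OTSU)[0];t=((g<th)*255).astype(np.uint8)&m
    k,l,s,ce=cv2.connectedComponentsWithStats(t);i=1+np.argmax(s[1:,4]);X=onz(c,ce[i],h)
    print(n,"expect px",np.round(u,1),"hole",np.round(ce[i],1),"area",s[i,4],"pos",np.round(X[:2],4),"err mm",np.round((X[:2]-p)*1e3,1))
E
sed -i 's/^for a in sys.argv/if __name__=="__main__":\n  for a in sys.argv/; ' go.py; python3 chk.py p1@0.088 p2@0.073
```

```text
time: 14.58
ee_pos: [0.5204, 0.0695, 0.0025]
tcp_rot: [179.9, -0.1, 27.3]
wrist_force: [-1.5, -0.5, 5.7]
opening: 0.0348
time: 15.0
ee_pos: [0.521, 0.0698, 0.003]
tcp_rot: [179.9, -0.2, 27.3]
wrist_force: [-0.0, -0.6, 0.5]
opening: 0.0854
t 15.42 pos [0.5181 0.0694 0.1169] rot [-1.80e+02  1.00e-01  2.73e+01] open 0.0855 F [0.6 0.6 1.2]
45@0.09 tool cm [-11.85  29.44   2.7 ] horiz 31.7
t 15.42 pos [0.5181 0.0694 0.1169] rot [-1.80e+02  1.00e-01  2.73e+01] open 0.0855 F [0.6 0.6 1.2]
p1 expect px [279.6 308.1] hole [282.2 308.7] area 165 pos [0.4591 0.0351] err mm [ 0.4 -2. ]
p2 expect px [278.7 221.1] hole [280.6 221.1] area 197 pos [0.5174 0.0666] err mm [ 0.7 -1.3]
```

Both are within about 2 mm of pad centre. Now for the 45; I turn the jaws there (yaw about 62°) to keep clear of the brown look-alike.

```bash
python3 -m pendant '[[[-1,2.5,0,0,0,0,100],[-1.4,3.5,0,0,0,0,100],[-1.4,3.5,0,0,0,0,100],[-1.4,3.5,0,0,0,0,100],[-1.4,3.5,0,0,0,0,100]]]'>/dev/null; python3 -m pendant '[[[-1.4,3.5,0,0,0,0,100],[-1.4,3.5,0,0,0,0,100],[-1.4,3.5,0,0,0,0,100],[0,0,0,0,0,-0.1,100],[0,0,0,0,0,-0.1,100]]]'>/dev/null;python3 -m pendant '[[[0,0,0,0,0,-0.1,100],[0,0,0,0,0,-0.1,100],[0,0,0,0,0,-0.1,100],[0,0,0,0,0,0,100],[0,0,0,0,0,0,100]]]'>/dev/null;python3 go.py 45@-0.022
```

```text
t 16.72 pos [ 0.5418 -0.2341  0.1026] rot [-179.     0.3   57.1] open 0.0852 F [-0.5 -0.3 -0. ]
45@-0.022 tool cm [-0.67  1.4  12.44] horiz 1.4
```

```bash
python3 -m pendant '[[[-0.4,0.8,1,-0.015,0.005,0,100],[-0.3,0.5,2,0,0,0,100],[0,0,1.5,0,0,0,100],[0,0,0,0,0,0,100],[0,0,0,0,0,0,100]]]'>/dev/null;python3 go.py 45@-0.022
```

```text
t 17.13 pos [ 0.5487 -0.2467  0.0552] rot [-179.9   -0.    56.3] open 0.0854 F [ 0.2 -0.2  1.3]
45@-0.022 tool cm [-0.05 -0.06  7.72] horiz 0.1
```

```bash
python3 -m pendant '[[[0,0,2,0,0,0,100],[0,0,2,0,0,0,100],[0,0,2,0,0,0,100],[0,0,1.4,0,0,0,100],[0,0,0,0,0,0,100]]]'>/dev/null;python3 go.py 45@-0.022;python3 -m pendant '[[[0,0,0,0,0,0,20],[0,0,0,0,0,0,20],[0,0,0,0,0,0,20],[0,0,0,0,0,0,20],[0,0,0,0,0,0,20]]]'>/dev/null;python3 -m pendant '[[[0,0,0,0,0,0,20],[0,0,0,0,0,0,20]]]'>/dev/null; python3 go.py 45@-0.022
```

```text
t 17.55 pos [ 0.5509 -0.2467 -0.0158] rot [ 1.798e+02 -1.000e-01  5.580e+01] open 0.0852 F [-0.9  0.7 -0.2]
45@-0.022 tool cm [-0.17 -0.27  0.61] horiz 0.3
t 18.13 pos [ 0.5537 -0.2475 -0.0089] rot [179.4  -0.2  55.7] open 0.0348 F [-0.1  0.6 -0.2]
45@-0.022 tool cm [-0.26 -0.55  1.3 ] horiz 0.6
```

Gripped, but the arm crept up 7 mm while closing, so the hold is too high. I'll reopen, lower and regrip with a small downward trim.

```bash
python3 -m pendant '[[[0,0,0,0.005,0,0,100],[0,0,0,0,0,0,100],[0,0,0,0.003,0,0,100],[0,0,0,0,0,0,100],[-0.2,0,1.2,0,0,0,100]]]'>/dev/null;python3 go.py 45@-0.022;python3 -m pendant '[[[0,0,0.2,0,0,0,20],[0,0,0.2,0,0,0,20],[0,0,0.1,0,0,0,20],[0,0,0.1,0,0,0,20],[0,0,0.1,0,0,0,20]]]'>/dev/null;python3 -m pendant '[[[0,0,0.05,0,0,0,20],[0,0,0.05,0,0,0,20]]]'>/dev/null; python3 go.py 45@-0.022
```

```text
t 18.55 pos [ 0.5544 -0.2499 -0.0185] rot [179.7  -0.2  55.7] open 0.0853 F [ 0.  -0.8  1.1]
45@-0.022 tool cm [-0.11 -0.73  0.35] horiz 0.7
t 19.13 pos [ 0.5524 -0.2495 -0.0293] rot [179.9  -0.2  55.7] open 0.0354 F [-2.5  0.2  4.1]
45@-0.022 tool cm [-0.02 -0.54 -0.73] horiz 0.5
```

```bash
python3 -m pendant '[[[0,0,-2,0,0,0,20],[0,0,-3,0,0,0,20],[0,0,-3,0,0,0.1,20],[0,0,-2.5,0,0,0.1,20],[0,0,0,0,0,0.1,20]]]'>/dev/null; python3 -m pendant '[[[0,0,0,0,0,0.1,20],[0,0,0,0,0,0.07,20],[0,0,0,0,0,0,20]]]'>/dev/null;python3 go.py p3@0.09
```

```text
t 19.8 pos [ 0.5511 -0.2489  0.0783] rot [-1.799e+02 -1.000e-01  2.750e+01] open 0.0351 F [ 0.2 -0.8 -0.7]
p3@0.09 tool cm [ 18.18 -29.72  -1.08] horiz 34.8
```

```bash
python3 -m pendant '[[[1.5,-2.4,0,0,0,0,20],[1.9,-3.1,0,0,0,0,20],[1.9,-3.1,0,0,0,0,20],[1.9,-3.1,0,0,0,0,20],[1.9,-3.1,0,0,0,0,20]]]'>/dev/null; python3 -m pendant '[[[1.9,-3.1,0,0,0,0,20],[1.9,-3.1,0,0,0,0,20],[1.9,-3.1,0,0,0,0,20],[1.2,-2,0,0,0,0,20],[0,0,0,0,0,0,20]]]'>/dev/null;python3 go.py p3@0.05
```

```text
t 20.63 pos [0.569  0.0679 0.0742] rot [-1.798e+02  1.000e-01  2.870e+01] open 0.0356 F [ 0.5  0.7 -1.3]
p3@0.05 tool cm [ 2.02 -2.38  2.43] horiz 3.1
```

```bash
python3 -m pendant '[[[1,-1.2,0,0,0,0.01,20],[0.9,-1.1,0,0,0,0,20],[0,0,1,0,0,0,20],[0,0,1.5,0,0,0,20],[0,0,0,0,0,0,20]]]'>/dev/null;python3 go.py p3@-0.016
```

```text
t 21.05 pos [0.5745 0.0997 0.0465] rot [-179.8    0.2   28.9] open 0.0355 F [-0.2  0.1 -2.7]
p3@-0.016 tool cm [0.03 0.15 6.25] horiz 0.1
```

```bash
python3 -m pendant '[[[0,0.1,1.8,0,0,0,20],[0,0,1.8,0,0,0,20],[0,0,1,0,0,0,20],[0,0,0.4,0,0,0,20],[0,0,0,0,0,0,20]]]'>/dev/null;python3 go.py p3@-0.016
```

```text
t 21.47 pos [ 0.5744  0.0955 -0.0059] rot [-179.8    0.3   29. ] open 0.0351 F [ 0.1  0.6 -1. ]
p3@-0.016 tool cm [ 0.23 -0.23  1.01] horiz 0.3
```

```bash
python3 -m pendant '[[[0.2,-0.2,0.4,0,0.004,0,20],[0,0,0.2,0,0,0,20]]]'>/dev/null;python3 go.py p3@-0.016; python3 -m pendant '[[[0,-0.05,0.25,0,0,0,20],[0,0,0.1,0,0,0,20]]]'>/dev/null;python3 go.py p3@-0.016;
```

```text
t 21.63 pos [ 0.5759  0.0978 -0.0108] rot [-1.799e+02 -1.000e-01  2.890e+01] open 0.0352 F [-0.3  0.5 -0.9]
p3@-0.016 tool cm [-0.02 -0.1   0.52] horiz 0.1
t 21.8 pos [ 0.5763  0.0984 -0.0135] rot [-1.799e+02 -1.000e-01  2.890e+01] open 0.0354 F [-1.   0.3 -1.4]
p3@-0.016 tool cm [-0.09 -0.07  0.25] horiz 0.1
```

```bash
python3 -m pendant '[[[-0.05,-0.05,0.2,0,0,0,20],[0,0,0.05,0,0,0,20]]]'>/dev/null;python3 go.py p3@-0.016; python3 -m pendant '[[[0,0,0.12,0,0,0,20]]]'>/dev/null;python3 go.py p3@-0.016; python3 -m pendant '[[[0,0,0.12,0,0,0,20]]]'>/dev/null;python3 go.py p3@-0.016
```

```text
t 21.97 pos [ 0.5761  0.0988 -0.0155] rot [-179.9   -0.2   28.9] open 0.0348 F [-0.5 -0.1 -0.9]
p3@-0.016 tool cm [-0.09 -0.02  0.05] horiz 0.1
t 22.05 pos [ 0.5764  0.0989 -0.0163] rot [-179.9   -0.3   29. ] open 0.0354 F [-0.4  1.3 15.6]
p3@-0.016 tool cm [-0.12 -0.03 -0.03] horiz 0.1
t 22.13 pos [ 0.5765  0.099  -0.0163] rot [-179.9   -0.3   29. ] open 0.0352 F [-8.4 -1.3 15.7]
p3@-0.016 tool cm [-0.13 -0.03 -0.03] horiz 0.1
```

Contact exactly at the expected height. Release, rise, check.

```bash
python3 -m pendant '[[[0,0,-0.05,0,0,0,60],[0,0,0,0,0,0,100],[0,0,0,0,0,0,100],[0,0,0,0,0,0,100],[0,0,0,0,0,0,100]]]'; python3 -m pendant '[[[0,0,-1,0,0,0,100],[0,0,-3,0,0,0,100],[0,0,-4,0,0,0,100],[0,0,-4,0,0,0.02,100],[0,0,0,0,0,0,100]]]'>/dev/null; python3 chk.py p1@0.088 p2@0.073 p3@0.058; python3 go.py 30@0.09
```

```text
time: 22.55
ee_pos: [0.5773, 0.0992, -0.0146]
tcp_rot: [-180.0, -0.4, 29.0]
wrist_force: [0.3, -1.1, -0.2]
opening: 0.0855
t 22.97 pos [0.5738 0.0983 0.1092] rot [-179.9   -0.    27.8] open 0.0856 F [ 0.7 -0.2  1.3]
p1 expect px [278.4 382.7] hole [280.3 379.5] area 92 pos [0.4622 0.0373] err mm [3.5 0.2]
p2 expect px [278.2 299.9] hole [280.1 300.2] area 155 pos [0.5172 0.0665] err mm [ 0.5 -1.4]
p3 expect px [278.5 214.5] hole [280.3 213.9] area 188 pos [0.5764 0.0976] err mm [ 1.2 -1. ]
t 23.02 pos [0.5731 0.0982 0.106 ] rot [-1.798e+02  1.000e-01  2.780e+01] open 0.0857 F [ 0.4 -0.  -0.5]
30@0.09 tool cm [-22.34  39.79   1.51] horiz 45.6
```

```bash
python3 -m pendant '[[[-1.3,2.4,0,0,0,0,100],[-1.9,3.4,0,0,0,0,100],[-1.9,3.4,0,0,0,0,100],[-1.9,3.4,0,0,0,0,100],[-1.9,3.4,0,0,0,0,100]]]'>/dev/null; python3 -m pendant '[[[-1.9,3.4,0,0,0,0,100],[-1.9,3.4,0,0,0,0,100],[-1.9,3.4,0,0,0,0,100],[-1.9,3.4,0,0,0,0,100],[-1.9,3.4,0,0,0,0,100]]]'>/dev/null;python3 -m pendant '[[[-1,2,0,0,0,0,100],[0,0,0,0,0,0,100],[0,0,0,0,0,0,100]]]'>/dev/null;python3 go.py 30@0.05
```

```text
t 24.1 pos [ 0.5625 -0.3189  0.0993] rot [-179.5    0.2   28.2] open 0.0858 F [ 0.2  0.8 -0.2]
30@0.05 tool cm [-1.94  3.43  4.91] horiz 3.9
```

```bash
python3 -m pendant '[[[-1,1.7,1,-0.005,0.003,0,100],[-0.9,1.5,1,0,0,0,100],[0,0,1.5,0,0,0,100],[0,0,0,0,0,0,100],[0,0,0,0,0,0,100]]]'>/dev/null;python3 go.py 30@-0.033; python3 - <<'E'
from h import *
c=cam("wrist");im=bot.camera("wrist")
for d in bot.mark_of("wrist","riser_30"): print(np.round(d["uv"],1),round(d["confidence"],2),np.round(onz(c,d["uv"],0),4))
E
```

```text
t 24.52 pos [ 0.5605 -0.3549  0.0612] rot [-1.797e+02  1.000e-01  2.830e+01] open 0.0857 F [ 0.4 -0.2  0.6]
30@-0.033 tool cm [-0.08  0.36  9.42] horiz 0.3
[ 57.8 128.3] 0.92 [ 0.5391 -0.1744  0.    ]
[284.1 213.7] 0.81 [ 0.5622 -0.3594  0.    ]
[144.3  49.5] 0.59 [ 0.6216 -0.2127  0.    ]
```

```bash
python3 -m pendant '[[[0,0.3,2.2,0,0,0,100],[0,0,2.2,0,0,0,100],[0,0,2.2,0,0,0,100],[0,0,1.6,0,0,0,100],[0,0,0.2,0,0,0,100]]]'>/dev/null;python3 go.py 30@-0.033
```

```text
t 25.03 pos [ 0.5664 -0.3561 -0.018 ] rot [179.8  -0.2  28.6] open 0.085 F [-0.8  0.5 -0.1]
30@-0.033 tool cm [-0.56 -0.09  1.5 ] horiz 0.6
```

```bash
python3 -m pendant '[[[-0.5,-0.05,0.8,0.003,0,0,100],[0,0,0.4,0,0,0,100],[0,0,0,0,0,0,100]]]'>/dev/null;python3 go.py 30@-0.033;python3 -m pendant '[[[-0.1,0,0.2,0,0,0,20],[-0.05,0,0.15,0,0,0,20],[0,0,0.1,0,0,0,20],[0,0,0.05,0,0,0,20],[0,0,0.05,0,0,0,20]]]'>/dev/null;python3 go.py 30@-0.033;python3 -m pendant '[[[0,0,0.0,0,0,0,20],[0,0,0.0,0,0,0,20]]]'>/dev/null; python3 go.py 30@-0.033
```

```text
t 25.28 pos [ 0.5627 -0.3576 -0.0284] rot [179.9  -0.3  28.7] open 0.0858 F [-1.  -0.2 -0.3]
30@-0.033 tool cm [-0.15 -0.03  0.46] horiz 0.2
t 25.7 pos [ 0.5631 -0.3597 -0.03  ] rot [179.6  -0.5  28.7] open 0.0348 F [-0.6  0.4  3.1]
30@-0.033 tool cm [-0.09 -0.24  0.3 ] horiz 0.3
t 25.87 pos [ 0.5633 -0.3598 -0.0297] rot [179.6  -0.5  28.7] open 0.035 F [ 1.2 -0.5 -1.2]
30@-0.033 tool cm [-0.1  -0.26  0.33] horiz 0.3
```

```bash
python3 -m pendant '[[[0,0,-2,0,0,0,20],[0,0,-3,0,0,0,20],[0,0,-3,0,0,0,20],[0,0,-2.5,0,0,0,20],[0,0,0,0,0,0,20]]]'>/dev/null; python3 go.py p4@0.07; python3 -m pendant '[[[1.9,-2.4,0,0,0,0,20],[2.6,-3.1,0,0,0,0,20],[2.6,-3.1,0,0,0,0,20],[2.6,-3.1,0,0,0,0,20],[2.6,-3.1,0,0,0,0,20]]]'>/dev/null;python3 go.py p4@0.07
```

```text
t 26.28 pos [ 0.56   -0.3582  0.0757] rot [180.   -0.3  28.7] open 0.0349 F [-0.1 -0.   0.3]
p4@0.07 tool cm [ 29.82 -39.24   0.7 ] horiz 49.3
t 26.7 pos [ 0.5974 -0.1718  0.0757] rot [179.7  -0.3  28. ] open 0.0345 F [ 0.  -0.2 -1.4]
p4@0.07 tool cm [ 17.29 -24.9    0.54] horiz 30.3
```

```bash
python3 -m pendant '[[[2.3,-3.2,0,0,0,0,20],[2.3,-3.2,0,0,0,0,20],[2.3,-3.2,0,0,0,0,20],[2.3,-3.2,0,0,0,0,20],[2.3,-3.2,0,0,0,0,20]]]'>/dev/null;python3 -m pendant '[[[2.3,-3.2,0,0,0,0,20],[1.8,-2.6,0,0,0,0,20],[0.8,-1.2,0,0,0,0,20],[0,0,0,0,0,0,20],[0,0,0,0,0,0,20]]]'>/dev/null;python3 go.py p4@0.05
```

```text
t 27.53 pos [0.6323 0.1315 0.069 ] rot [ 1.799e+02 -1.000e-01  2.850e+01] open 0.0348 F [ 0.2 -0.6 -0.9]
p4@0.05 tool cm [-0.03  0.24  1.9 ] horiz 0.2
```

```bash
python3 -m pendant '[[[0.05,0.2,2,0,0,0,20],[0,0,2.3,0,0,0,20],[0,0,2,0,0,0,20],[0,0,0.9,0,0,0,20],[0,0,0,0,0,0,20]]]'>/dev/null;python3 go.py p4@-0.017
```

```text
t 27.95 pos [ 0.6343  0.1254 -0.0055] rot [179.8  -0.2  28.3] open 0.0345 F [ 0.1  0.7 -0.3]
p4@-0.017 tool cm [ 0.09 -0.39  1.15] horiz 0.4
```

```bash
python3 -m pendant '[[[0.12,-0.35,0.4,0,0.004,0,20],[0,0,0.25,0,0,0,20]]]'>/dev/null;python3 go.py p4@-0.017; python3 -m pendant '[[[0,0,0.2,0,0,0,20],[0,0,0.1,0,0,0,20]]]'>/dev/null;python3 go.py p4@-0.017
```

```text
t 28.12 pos [ 0.634   0.1275 -0.0114] rot [179.8  -0.4  28.2] open 0.0343 F [-0.  -0.7 -1.9]
p4@-0.017 tool cm [ 0.01 -0.18  0.56] horiz 0.2
t 28.28 pos [ 0.6348  0.1273 -0.0131] rot [179.8  -0.5  28.1] open 0.0347 F [ 0.6 -0.2 -1.9]
p4@-0.017 tool cm [-0.04 -0.24  0.39] horiz 0.2
```

```bash
python3 -m pendant '[[[0.05,-0.25,0.2,0,0,0,20],[0,0,0.1,0,0,0,20]]]'>/dev/null;python3 go.py p4@-0.017; python3 -m pendant '[[[0,0,0.12,0,0,0,20]]]'>/dev/null;python3 go.py p4@-0.017;python3 -m pendant '[[[0,0,0.1,0,0,0,20]]]'>/dev/null;python3 go.py p4@-0.017
```

```text
t 28.45 pos [ 0.6349  0.13   -0.0149] rot [179.8  -0.7  28.1] open 0.0349 F [-0.   1.1 -0.6]
p4@-0.017 tool cm [-0.18 -0.01  0.21] horiz 0.2
t 28.53 pos [ 0.6352  0.1303 -0.0156] rot [179.7  -0.7  28.1] open 0.035 F [-0.3 -0.1 -0.3]
p4@-0.017 tool cm [-0.22  0.    0.14] horiz 0.2
t 28.62 pos [ 0.6354  0.1304 -0.0164] rot [179.7  -0.7  28.1] open 0.0346 F [ 0.9  0.8 -0.5]
p4@-0.017 tool cm [-0.24  0.01  0.06] horiz 0.2
```

```bash
python3 -m pendant '[[[-0.1,0,0.1,0,0,0,20]]]'>/dev/null;python3 go.py p4@-0.017;python3 -m pendant '[[[0,0,0.12,0,0,0,20]]]'>/dev/null;python3 go.py p4@-0.017
```

```text
t 28.7 pos [ 0.635   0.1303 -0.0171] rot [179.7  -0.8  28.2] open 0.0346 F [2.6 1.7 5.8]
p4@-0.017 tool cm [-0.2   0.01 -0.01] horiz 0.2
t 28.78 pos [ 0.6352  0.1303 -0.0171] rot [179.7  -0.8  28.2] open 0.0345 F [-8.1 -1.  14.3]
p4@-0.017 tool cm [-0.22  0.01 -0.02] horiz 0.2
```

Contact at the expected height. Release, rise away, and take final views.

```bash
python3 -m pendant '[[[0,0,-0.05,0,0,0,60],[0,0,0,0,0,0,100],[0,0,0,0,0,0,100],[0,0,0,0,0,0,100],[0,0,0,0,0,0,100]]]'; python3 -m pendant '[[[0,0,-1,0,0.005,0,100],[0,0,-3,0,0.005,0,100],[0,0,-4,0,0,0,100],[0,0,-4,0,0,0,100],[-2,0,-2,0,0,0,100]]]'>/dev/null;python3 -m pendant '[[[-3,0,-2,0,0,0,100],[-3,0,-2,0,0,0,100],[-3,0,-1,0,0,0,100],[-2,0,0,0,0,0,100],[0,0,0,0,0,0,100]]]'; python3 chk.py p2@0.073 p3@0.058 p4@0.043; python3 - <<'E'
from h import *
w=bot.camera("wrist");s=bot.camera("side")[120:300,180:420]
cv2.imwrite("pics/fin.png",np.hstack([cv2.resize(w,(400,300)),cv2.resize(s,(400,300),interpolation=2)])[:,:,::-1])
E
```

```text
time: 29.2
ee_pos: [0.6353, 0.1303, -0.0161]
tcp_rot: [179.7, -0.9, 28.2]
wrist_force: [0.2, 0.4, -0.7]
opening: 0.0857
time: 30.03
ee_pos: [0.51, 0.0654, 0.1837]
tcp_rot: [179.6, -1.6, 28.3]
wrist_force: [-1.2, -0.4, 0.5]
opening: 0.0854
t 30.03 pos [0.51   0.0654 0.1837] rot [179.6  -1.6  28.3] open 0.0854 F [-1.2 -0.4  0.5]
p2 expect px [278.3 195.6] hole [279.7 195.8] area 121 pos [0.5171 0.0667] err mm [ 0.4 -1.2]
p3 expect px [278.9 125.8] hole [280.5 125.4] area 113 pos [0.5762 0.0975] err mm [ 1.  -1.1]
p4 expect px [279.4  56.3] hole [280.2  55.4] area 121 pos [0.6344 0.1289] err mm [ 1.1 -0.3]
```

View pics/fin.png

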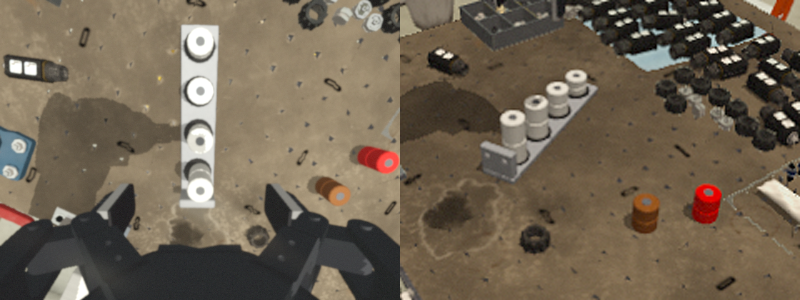

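All four risers stand upright on their pads, descending from the end stop. The nut, module, brown and red pieces are where they were.

```bash
python3 -c "
from workcell import bot
print(bot.job_done())"
```

```text
the job is handed in; nothing more can be done
None
```

The four risers stand upright on the rail in order of height: 75 on pad 1 beside the end stop, then 60, 45 and 30 on pad 4. I handed the job in at about 30 s on the robot's clock.

- **Final checks:** The last wrist fits put risers 60, 45 and 30 within about 1.5 mm of their pad centres. Riser 75 was about 2 mm off after placing. A later check of it, partly hidden by the gripper, read 3.5 mm, and the last picture shows it standing on its pad. The ring nut, the solenoid module and the brown and red look-alikes look undisturbed in the last pictures, though I did not measure them. The highest wrist force I saw was about 18 N.
- **What disagreed:** The real fingertips sit about 37 mm (shut) to 50 mm (open) behind the reported TCP. My first grasp therefore closed in the air just above riser 75, without moving it. I corrected every height after that, and the contact heights agreed.
- **Regrip:** The first hold on riser 45 was too high because the arm crept up while the fingers closed. I opened, lowered and regripped it before lifting.
- **Measured heights:** The pads triangulated at 6–12 mm against the stated 13 mm. The riser tops came out at 72, 60, 44 and 37 mm against 75, 60, 45 and 30 mm.

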